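# Put the lamp reflectors away nested in the drawer

### The job

Put the three bell reflectors away: pull the drawer out, stand them on its floor mouth down and nested inside one another, the smallest innermost and the largest outermost, each one lowered gently and fully down, never dropped or tipped over. Then push the drawer fully shut without slamming it, and leave the other things on the bench where they are.

Things in the scene. Friction and masses are not known exactly. Their poses are not given: they have to be found in the camera images.
- drawer (a joint): Drawer of the fixed grey steel unit on the bench's left (300 mm wide, 190 high, 320 deep, a carton on its top at the back), front towards the robot. In m: 0 shut, 0.22 fully out at its stop; starts almost shut; 2 to 4 N moves it slowly, it stays where left. Front panel 300 mm wide, 14 thick, 8 to 184 mm above the bench. The unit's opening leaves 160 mm over the drawer floor.
- drawer_handle (a point): Middle of the drawer's bar handle (bar 11 mm thick, 140 long, on stems 110 apart), 35 mm before the front panel, 158 above the bench; moves with the drawer. x points into the unit (the way it shuts), y along the bar, z up. The drawer's floor lies 138 mm below it (20 above the bench), from x = 49 to 323 mm, 252 wide; fully out, x = 49 to 269 mm is uncovered. Side walls' top: 79 above the bench.
- small_mid (a point): The smallest of three spun-aluminium bell reflectors, standing mouth down: a flared shell (3 mm wall, open below and at the neck) with a straight round lamp neck on top. Mouth 96 mm across, neck 34 mm across and 35 mm long, total height 80 mm, about 90 g. The point lies on its axis half-way up (40 mm above its lower rim), z is up along the axis. It is held by the neck from above.
- medium_mid (a point): The middle reflector, same shape: mouth 128 mm across, neck 48 mm across and 35 mm long, total height 92 mm, about 140 g. The point lies on its axis half-way up (46 mm above its lower rim). It fits over the small one with about 4 mm of play around the small one's neck, and then both stand on the same floor.
- large_mid (a point): The largest reflector, same shape: mouth 160 mm across, neck 62 mm across and 35 mm long, total height 104 mm, about 200 g. The point lies on its axis half-way up (52 mm above its lower rim). It fits over the middle one with about 4 mm of play around the middle one's neck, and then both stand on the same floor.
- driver_mid (a point): Bystander, to be left alone: aluminium lamp driver, a flat box 150 x 62 x 36 mm with a mounting tab at each end (186 mm in all), on the right of the bench near the robot. Point at its centre; its x axis is its length.
- screwdriver_grip (a point): Bystander, to be left alone: screwdriver 200 mm long lying near the robot on the left. Point on its handle; its x axis points to the tip.
- spray_mid (a point): Bystander, to be left alone: steel can, 58 mm across and 160 mm high, standing to the left of the drawer unit's front. Point at its centre.

How it is judged:
On the way, in this order (a step that is already met when the one before it is completed fails the run):
1. the drawer has been pulled out more than 120 mm (value of joint drawer above 0.12 m), for 0.1 s.
2. the small reflector stands on the drawer floor (z of small_mid in the frame of drawer_handle between -0.103 and -0.093 m and x of small_mid in the frame of drawer_handle between 0.06 and 0.32 m and y of small_mid in the frame of drawer_handle between -0.12 and 0.12 m), for 0.2 s.
3. the middle reflector is down over the small one (horizontal distance between medium_mid and small_mid below 0.012 m and z of medium_mid in the frame of drawer_handle between -0.097 and -0.087 m), for 0.2 s.
4. the large reflector is down over the middle one (horizontal distance between large_mid and medium_mid below 0.012 m and z of large_mid in the frame of drawer_handle between -0.091 and -0.081 m), for 0.2 s.
At the end, for the whole second after the job is handed in: The drawer is shut (within 8 mm); inside it the three reflectors stand mouth down on the drawer floor (heights within 5 mm, tilt under 0.1 rad), nested with their axes within 12 mm of one another, at rest (all of step 2 and all of step 3 and all of step 4 and value of joint drawer below 0.008 m and angle between each of small_mid, medium_mid, large_mid's own z axis and vertical below 0.1 rad and linear speed of each of small, medium, large below 0.02 m/s); the robot touches nothing.
It fails at once if a reflector tipped over (more than 0.6 rad) (angle between any of small_mid, medium_mid, large_mid's own z axis and vertical above 0.6 rad).
It fails at once if a reflector dropped or flung (over 0.6 m/s while the fingers do not touch it, as after a fall of 2 cm) ((linear speed of small above 0.6 m/s and contact force between the fingers and small below 0.05 N) or (linear speed of medium above 0.6 m/s and contact force between the fingers and medium below 0.05 N) or (linear speed of large above 0.6 m/s and contact force between the fingers and large below 0.05 N)).
It fails at once if the drawer slammed (faster than 0.6 m/s) (velocity of joint drawer below -0.6 m/s).
It fails at once if a bystander moved more than 40 mm (distance of any of driver_mid, screwdriver_grip, spray_mid from where it was at the start of the episode above 0.04 m).
It also fails if it takes over 72 s, if anything falls off the work surface, if the arm or the gripper's body presses on something with over 40 N, if the wrist force passes 120 N, or if a joint passes its speed limit or range.

### The arm

A 6-joint arm with a two-finger parallel gripper is mounted at the origin on the work surface. World frame = base frame: x ahead of the robot, y to its left, z up, the work surface at z = 0. Lengths are in m, angles in rad, forces in N, time in s.
With the tool pointing down it reaches from about 0.35 to 0.975 m from the base axis. Payload 4.9 kg.
Tool frame: the origin (TCP) lies at the very end of the fingers, on their centre line; the grasp point (between the pads) lies 19 mm behind it; z points along the fingers, x is the direction in which the jaws open and shut, and the axes are right-handed (so a half turn about z gives the same grasp; the last joint's range is limited). The gripper opens to 85 mm and grips with 20 to 120 N. Pads are 22 mm wide; open, the fingers measure 114 mm over their backs; the gripper's body (76 mm by 85 mm) begins 54 mm behind the grasp point. The pads swing forward as they close: fully open they stand 13 mm farther back than shut.
Start: joints at [1.12, 0.053, 1.613, -0, 1.476, -0.119], TCP at [0.204, 0.591, 0.231] pointing down, gripper open.
Joint ranges: [-3.01, 3.01], [-1.01, 2.22], [0.06, 2.58], [-1.02, 4.17], [0.09, 2.62], [-3.14, 3.14]. Speed limits (rad/s): [2.57, 2.57, 3.14, 3.14, 3.14, 3.14].

### API

Orientations are given as a unit quaternion [w, x, y, z].
In Python, from plant import * gives the robot as it stands.
- The arm moves only by the shell command python3 -m inch 'ROWS'. ROWS is text: rows parted by semicolons, each of 7 numbers parted by spaces: the shift along the tool's x, y, z in m, then the turn, a rotation vector about the tool's x, y, z in rad, then the closure, from 0 (fully open) to 1 (shut). A call has 1 to 10 rows; each row shifts and turns the commanded pose from where the row before left it, along the tool's axes as they then stand; what a row does not reach is not made up. A row lasts 1/12 s, in which the tool goes at most 41.7 mm and 7.16 degrees, less where a joint would pass 70% of its speed; a pose out of reach is approached as far as the arm can. A call with a gripper value outside its range is refused whole. The fingers move at their own pace and stop on an object; the grip force is fixed at half the most. Time passes only in rows, so rows that do not move let the fingers close. It gives the time, the measured TCP pose, the force and the opening at its end, in the units of the state.
- state(): the state, without advancing time (a new reading comes with each control period).
- grab_frame(name): name is "scene" or "top" or "wrist"; returns the picture (420x560x3 uint8, blue, green, red); there is no depth.
- camera_info(name): a dict with "vertical_fov" (degrees; the focal length in pixels is half the picture's height over the tangent of half this angle, whatever the lens; pixels are square), "cx", "cy" (the principal point, pixels), "k1" (the pictures are not rectified: a ray, as slopes to the right and down, at radius r is drawn at 1 + k1 r^2 times it, then the intrinsics apply), "origin" and "rotation" of the camera in the world. Camera axes: x right, y down, z forward; pixel columns grow to the right and rows downward; lengths in m; the calibration is good to about 2 mm. A picture is of the moment at which its call begins: read the wrist's pose just before it. camera_info takes no time and is no camera call; for the wrist camera it gives the pose at the moment of the call.
- job_done(): hands the job in, once; it reports no verdict.
The state is a dict: "time": time; "joint_pos": joint angles; "joint_vel": joint speeds; "joint_efforts": joint torques, N m; "tool_pos": TCP position; "tool_rot": TCP orientation; "contact_force": force on the tool from outside, world axes, zero at the start; "ft_torque": the same for the moment, N m; "gripper_width": opening from 0.0 (shut) to 1.0 (fully open).
Only numpy, scipy, OpenCV 4.12 (cv2) and the standard library are available. Lean on these libraries where they do the work, as an engineer would, in place of code of your own. Each camera call takes 0.05 s, during which the arm holds its last target.

## Working session

There is one attempt and no reset: what is moved stays moved. The work goes in short steps, Python scripts to look and compute and a shell command to move; the robot and the scene stay as the last step left them, time stands still between calls to the robot, and variables do not carry over. Pictures are saved under pics/ and viewed, and the job is handed in when it is done.

```bash
ls; mkdir -p pics; python3 - <<'E'
from plant import *
import cv2
print(state())
for n in ("scene","top","wrist"):
    print(n,camera_info(n))
    cv2.imwrite(f"pics/{n}0.png",grab_frame(n))
E
```

```text
pics
{'time': 0.0, 'joint_pos': array([ 1.12001028e+00,  5.33260846e-02,  1.61427581e+00, -9.02060352e-06,
        1.47600668e+00, -1.19027049e-01]), 'joint_vel': array([ 6.26797533e-05,  1.59014939e-03,  9.98805085e-04, -1.13202537e-03,
        5.23184346e-04,  4.15513545e-04]), 'joint_efforts': array([ 9.17788602e-04, -3.93696356e+01, -3.70175171e+01, -2.69451175e-05,
        7.23664052e-03,  8.48979852e-06]), 'tool_pos': array([0.20331384, 0.59035368, 0.23009297]), 'tool_rot': array([ 4.87614712e-04,  8.14157372e-01,  5.80643399e-01, -8.82174575e-04]), 'contact_force': array([ 0.47964905, -0.41442093, -0.17151887]), 'ft_torque': array([ 0.00157246, -0.02927138,  0.02795277]), 'gripper_width': 0.9999035397942971}
scene {'vertical_fov': 53.46714279540906, 'cx': 276.8310440052883, 'cy': 211.22495636363914, 'k1': -0.1265808882101583, 'origin': array([1.67912394, 0.02288294, 0.85306772]), 'rotation': array([-0.35016252,  0.6144089 ,  0.61809614, -0.34328571])}
top {'vertical_fov': 49.37190196265977, 'cx': 286.33209875073226, 'cy': 204.75634889050946, 'k1': -0.11336187425541934, 'origin': array([0.25858305, 0.04572678, 1.37280973]), 'rotation': array([ 0.07074056, -0.68958819,  0.71710216, -0.07230756])}
wrist {'vertical_fov': 62.58254109811096, 'cx': 277.184597789156, 'cy': 208.6867962944556, 'k1': -0.08767710700186275, 'origin': array([0.13680311, 0.61334415, 0.3726407 ]), 'rotation': array([0.11618248, 0.80569135, 0.57511903, 0.08124766])}
```

View pics/scene0.png

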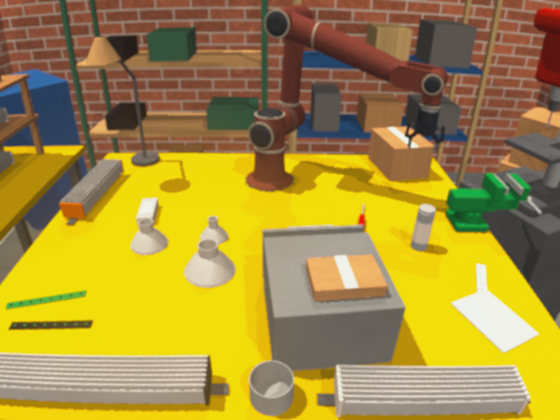

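View pics/top0.png

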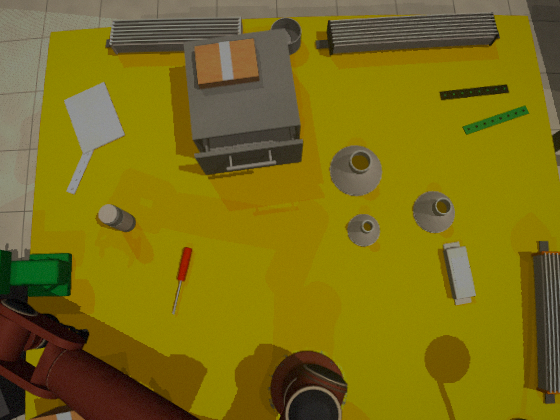

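View pics/wrist0.png

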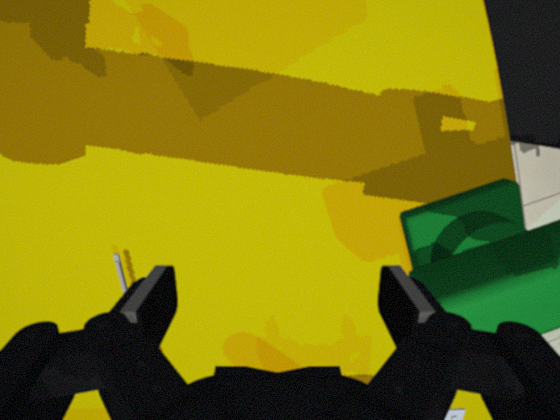

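The scene and top views show the unit at top px (245,100), with its handle around (250,164). The reflector necks are at large (360,161), medium (442,206) and small (367,227). Next I'll zoom in for accurate positions.

```bash
cat > h.py <<'E'
from plant import *
import numpy as np, cv2
from scipy.spatial.transform import Rotation as R
def q2R(q): return R.from_quat([q[1],q[2],q[3],q[0]]).as_matrix()
def K(ci):
    f=210/np.tan(np.radians(ci['vertical_fov']/2))
    return np.array([[f,0,ci['cx']],[0,f,ci['cy']],[0,0,1]]),np.array([ci['k1'],0,0,0.])
def pix(ci,u,v,z):
    k,d=K(ci)
    p=cv2.undistortPoints(np.array([[[u,v]]],float),k,d)[0,0]
    r=q2R(ci['rotation'])@np.array([p[0],p[1],1]); o=ci['origin']
    return o+r*(z-o[2])/r[2]
def proj(ci,P):
    k,d=K(ci); M=q2R(ci['rotation']).T
    return cv2.projectPoints(np.atleast_2d(np.array(P,float)),cv2.Rodrigues(M)[0],-M@ci['origin'],k,d)[0][:,0]
def crop(img,x0,y0,w,h,s,name):
    cv2.imwrite(name,cv2.resize(img[y0:y0+h,x0:x0+w],None,fx=s,fy=s,interpolation=cv2.INTER_CUBIC))
E
python3 - <<'E'
import cv2
from h import crop
t=cv2.imread("pics/top0.png")
crop(t,320,130,150,120,5,"pics/t_refl.png")
crop(t,180,110,130,75,6,"pics/t_handle.png")
E
```

```text
(no output)
```

View pics/t_refl.png

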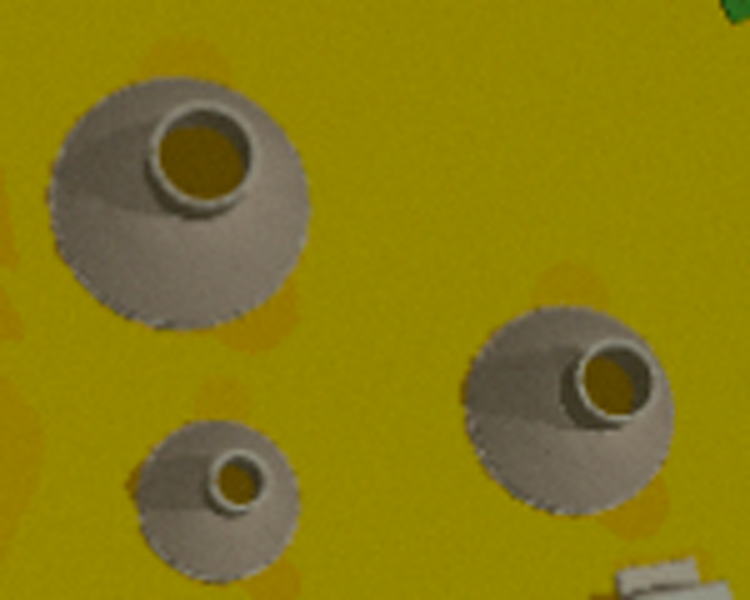

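View pics/t_handle.png

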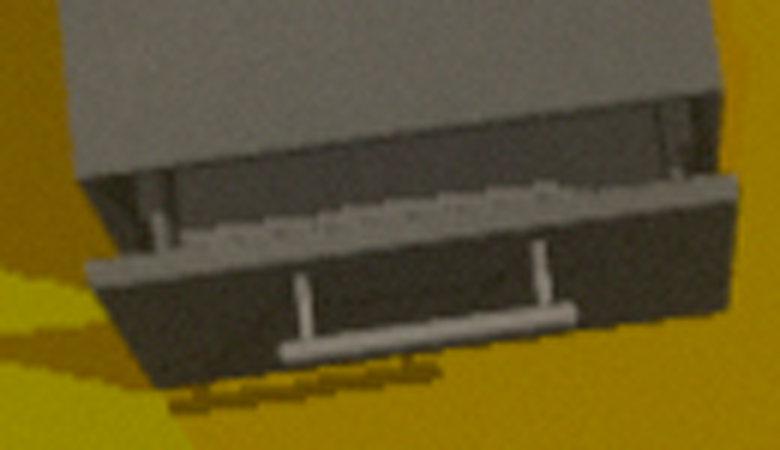

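```bash
python3 - <<'E'
from h import *
ci=camera_info("top")
for n,u,v,z in [("L",360.2,161.6,.104),("Lb",356,170.4,0),("M",442.8,206.3,.092),("Mb",433.8,212,0),("S",367.5,226.4,.08),("Sb",363.6,230.2,0),("h1",227.7,168.7,.158),("h2",275,162.5,.158),
 ("unitL",180+82/6,110+178/6,.19),("unitR",180+721/6,110+93/6,.19),("panelTL",180+88/6,110+264/6,.184),("panelTR",180+737/6,110+178/6,.184)]:
    print(n,pix(ci,u,v,z).round(4))
a=pix(ci,227.7,168.7,.158);b=pix(ci,275,162.5,.158);d=b-a
print(np.linalg.norm(d),np.degrees(np.arctan2(d[1],d[0])), (a+b)/2)
s=state(); print(q2R(s['tool_rot']).round(3), s['tool_pos'])
E
```

```text
L [ 0.6385 -0.1814  0.104 ]
Lb [ 0.6415 -0.1847  0.    ]
M [ 0.4993 -0.4152  0.092 ]
Mb [ 0.4998 -0.4178  0.    ]
S [ 0.4516 -0.1928  0.08  ]
Sb [ 0.4523 -0.1947  0.    ]
h1 [0.6162 0.1963 0.158 ]
h2 [0.6287 0.0648 0.158 ]
unitL [0.6937 0.2853 0.19  ]
unitR [ 0.7224 -0.0084  0.19  ]
panelTL [0.6543 0.2834 0.184 ]
panelTR [ 0.6831 -0.0141  0.184 ]
0.13203320666971094 -84.57162751669033 [0.62248772 0.13054841 0.158     ]
[[ 0.326  0.945 -0.001]
 [ 0.945 -0.326 -0.001]
 [-0.002 -0.    -1.   ]] [0.20338427 0.59046709 0.23033444]
```

```bash
python3 -m inch '0 0 0 0 0 0.114 0.65;0 0 0 0 0 0.114 0.65;0 0 0 0 0 0.114 0.65;0 0 0 0 0 0.114 0.65;0 0 0 0 0 0.114 0.65;0 0 0 0 0 0.114 0.65;0 0 0 0 0 0.114 0.65;0 0 0 0 0 0.114 0.65;0 0 0 0 0 0.114 0.65;0 0 0 0 0 0.114 0.65'; python3 - <<'E'
from h import *
s=state();print(q2R(s['tool_rot']).round(3), s['tool_pos'],s['gripper_width'])
ci=camera_info("top")
for u,v,z in [(187,250,.012),(180,278,.012),(174,312,.003),(117,218,.08)]: print(pix(ci,u,v,z).round(3))
def loc(p):
    M=q2R(s['tool_rot']); return M.T@(np.array(p)-s['tool_pos'])
print(loc([.622,.131,.25]))
E
```

```text
time: 0.98
tool_pos: [0.2035, 0.5907, 0.2308]
tool_rot: [0.0, 0.999, 0.047, -0.0]
contact_force: [-0.2, -0.2, 0.5]
gripper_width: 0.351
[[ 0.996  0.093 -0.   ]
 [ 0.093 -0.996 -0.001]
 [-0.     0.001 -1.   ]] [0.20348682 0.59065238 0.23076416] 0.35084283895464125
[0.411 0.34  0.012]
[0.328 0.362 0.012]
[0.229 0.382 0.003]
[0.504 0.533 0.08 ]
[ 0.37384926  0.49666652 -0.01904493]
```

```bash
python3 -m inch '0.024 0.031 -0.003 0 0 0 0.65;0.024 0.031 -0.003 0 0 0 0.65;0.024 0.031 -0.003 0 0 0 0.65;0.024 0.031 -0.003 0 0 0 0.65;0.024 0.031 -0.003 0 0 0 0.65;0.024 0.031 -0.003 0 0 0 0.65;0.024 0.031 0 0 0 0 0.65;0.024 0.031 0 0 0 0 0.65;0.024 0.031 0 0 0 0 0.65;0.024 0.031 0 0 0 0 0.65' && python3 -m inch '0.024 0.031 0 0 0 0 0.65;0.024 0.031 0 0 0 0 0.65;0.024 0.031 0 0 0 0 0.65;0.024 0.031 0 0 0 0 0.65;0.024 0.031 0 0 0 0 0.65;0.012 0.031 0 0 0 0 0.65;0 0 0 0 0 0 0.65'; python3 - <<'E'
from h import *
ci=camera_info("wrist"); im=grab_frame("wrist"); cv2.imwrite("pics/w1.png",im)
print(state()['tool_pos'],ci)
print(proj(ci,[[.6162,.1963,.158],[.6287,.0648,.158]]))
E
```

```text
time: 1.82
tool_pos: [0.4739, 0.3045, 0.2491]
tool_rot: [-0.0, 0.999, 0.049, -0.0]
contact_force: [0.6, 1.0, -0.4]
gripper_width: 0.35
time: 2.4
tool_pos: [0.625, 0.1289, 0.2484]
tool_rot: [0.001, 0.999, 0.047, -0.0]
contact_force: [-1.1, 0.0, -0.8]
gripper_width: 0.349
[0.6237241  0.13138636 0.24840448] {'vertical_fov': 62.58254109811096, 'cx': 277.184597789156, 'cy': 208.6867962944556, 'k1': -0.08767710700186275, 'origin': array([0.61901038, 0.1995685 , 0.39065427]), 'rotation': array([0.14296801, 0.9886207 , 0.04630032, 0.00674763])}
[[272.39352698 112.10946305]
 [273.27355373 292.3641975 ]]
```

View pics/w1.png

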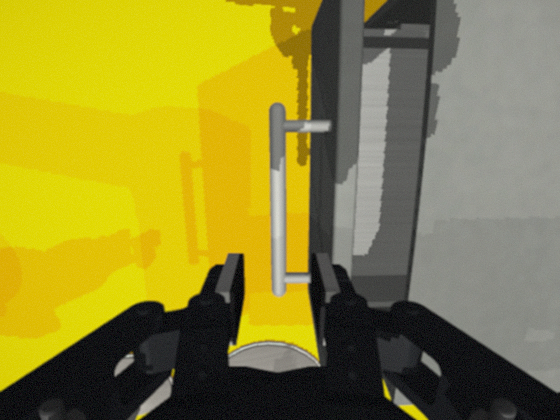

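```bash
python3 - <<'E'
from h import *
ci=camera_info("wrist")
a=pix(ci,277.5,103,.16);b=pix(ci,279,296,.16);c=(a+b)/2;d=a-b
print(a,b,np.linalg.norm(d),c,np.degrees(np.arctan2(-d[0],d[1])))
s=state();M=q2R(s['tool_rot']);print(M.T@(np.array([c[0],c[1],.138])-s['tool_pos']),np.degrees(np.arctan2(M[1,0],M[0,0])))
E
```

```text
[0.61747806 0.20501319 0.16      ] [0.63191112 0.06601078 0.16      ] 0.13974972349782827 [0.62469459 0.13551199 0.16      ] 5.9279581939591655
[ 0.00150673 -0.00404012  0.11040163] 5.417263206093526
```

```bash
python3 -m inch '0 -0.002 0.022 0 0 -0.004 0.65;0.001 -0.002 0.022 0 0 0 0.65;0 0 0.022 0 0 0 0.65;0 0 0.022 0 0 0 0.65;0 0 0.022 0 0 0 0.65;0 0 0 0 0 0 0.9;0 0 0 0 0 0 1;0 0 0 0 0 0 1;0 0 0 0 0 0 1'
```

```text
time: 3.2
tool_pos: [0.6235, 0.1396, 0.1402]
tool_rot: [-0.001, 0.999, 0.052, 0.001]
contact_force: [0.9, 2.7, 3.5]
gripper_width: 0.103
```

```bash
python3 -m inch '-0.005 0 0 0 0 0 1;-0.012 0 0 0 0 0 1;-0.018 0 0 0 0 0 1;-0.02 0 0 0 0 0 1;-0.02 0 0 0 0 0 1;-0.02 0 0 0 0 0 1;-0.02 0 0 0 0 0 1;-0.02 0 0 0 0 0 1;-0.015 0 0 0 0 0 1;-0.01 0 0 0 0 0 1' && python3 -m inch '-0.008 0 0 0 0 0 1;-0.006 0 0 0 0 0 1;0 0 0 0 0 0 1;0 0 0 0 0 0 1'
```

```text
time: 4.03
tool_pos: [0.4634, 0.1232, 0.1402]
tool_rot: [-0.002, 0.999, 0.052, 0.001]
contact_force: [1.9, 6.4, 3.4]
gripper_width: 0.102
time: 4.37
tool_pos: [0.4495, 0.1218, 0.1402]
tool_rot: [-0.002, 0.999, 0.052, -0.0]
contact_force: [-3.0, 6.2, 7.2]
gripper_width: 0.104
```

```bash
python3 -m inch '-0.004 0 0 0 0 0 1;-0.004 0 0 0 0 0 1;-0.002 0 0 0 0 0 1;0 0 0 0 0 0 1'
```

```text
time: 4.7
tool_pos: [0.4431, 0.1211, 0.1403]
tool_rot: [-0.002, 0.999, 0.052, 0.005]
contact_force: [12.7, 8.8, -4.2]
gripper_width: 0.104
```

```bash
python3 -m inch '0.002 0 0 0 0 0 0.65;0 0 0 0 0 0 0.65;0 0 0 0 0 0 0.65;0 0 -0.02 0 0 0 0.65;0 0 -0.03 0 0 0 0.65;0 0 -0.03 0 0 0 0.65;0 0 -0.03 0 0 0 0.4;0 0.03 0 0 0 0 0.2;0 0.03 0 0 0 0 0;0 0.03 0 0 0 0 0' && python3 -m inch '0 0.035 0 0 0 0 0;0 0.035 0 0 0 0 0;0 0.035 0 0 0 0 0;0 0.035 0 0 0 0 0;0 0.035 0 0 0 0 0;0 0.015 0 0 0 0 0;0 0 0 0 0 0 0'; python3 - <<'E'
from h import *
ci=camera_info("wrist"); im=grab_frame("wrist"); cv2.imwrite("pics/w2.png",im)
s=state();M=q2R(s['tool_rot']);print(s['tool_pos'],M.round(3))
print(proj(ci,[[.4516,-.1928,.08]]),ci)
cv2.imwrite("pics/t2.png",grab_frame("top"))
E
```

```text
time: 5.53
tool_pos: [0.4513, 0.029, 0.2496]
tool_rot: [0.0, 0.999, 0.052, 0.0]
contact_force: [0.8, -0.4, 0.5]
gripper_width: 0.895
time: 6.12
tool_pos: [0.4704, -0.1619, 0.2484]
tool_rot: [0.0, 0.999, 0.049, -0.001]
contact_force: [0.2, 1.2, -0.5]
gripper_width: 1.0
[ 0.47040145 -0.16022094  0.24839447] [[ 0.995  0.1   -0.002]
 [ 0.1   -0.995  0.001]
 [-0.002 -0.001 -1.   ]]
[[253.80092688 217.250549  ]] {'vertical_fov': 62.58254109811096, 'cx': 277.184597789156, 'cy': 208.6867962944556, 'k1': -0.08767710700186275, 'origin': array([ 0.4642725 , -0.09157955,  0.39079244]), 'rotation': array([0.14185393, 0.98865222, 0.04904904, 0.00620044])}
```

View pics/w2.png

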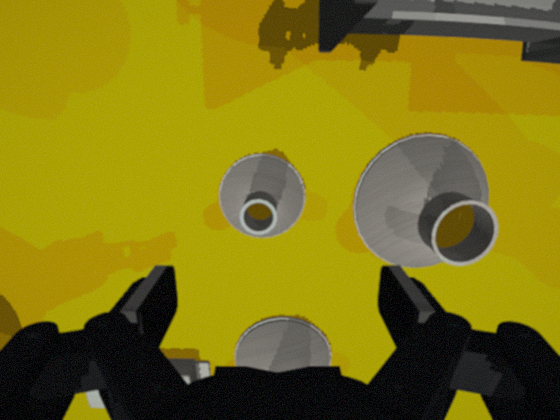

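View pics/t2.png

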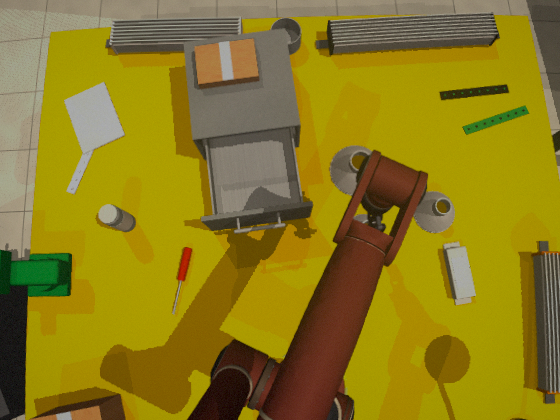

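The wrist view puts the small neck at (258,216) and the large neck at (464,232). The top view shows the drawer fully out, with its front at about (260,215).

```bash
python3 - <<'E'
from h import *
ci=camera_info("wrist")
s=state();M=q2R(s['tool_rot'])
for n,u,v,z,zt in [("S",258.5,216,.08,.049),("L",464.5,232.5,.104,.073)]:
    p=pix(ci,u,v,z);print(n,p,M.T@(np.array([p[0],p[1],zt])-s['tool_pos']))
im=cv2.imread("pics/t2.png");crop(im,190,110,130,130,4.5,"pics/t2c.png")
E
```

```text
S [ 0.45622842 -0.18818023  0.08      ] [-0.01684123  0.02767934  0.1995087 ]
L [ 0.64388102 -0.17728826  0.104     ] [0.17090999 0.03583261 0.1751954 ]
```

View pics/t2c.png

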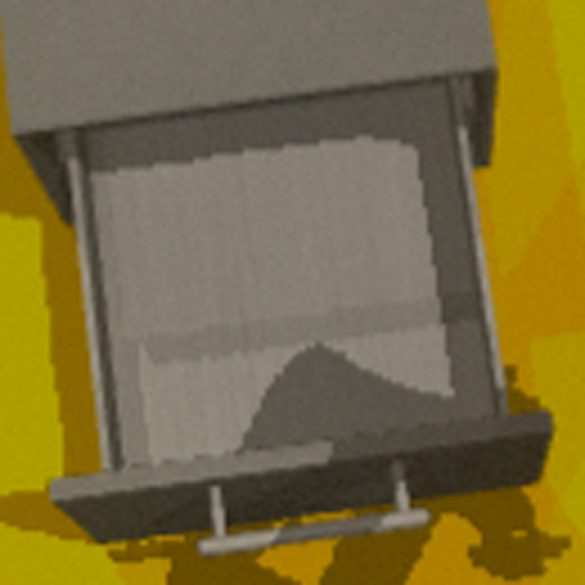

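```bash
python3 -m inch '-0.008 0.014 0.02 0 0 0 0;-0.008 0.014 0.03 0 0 0 0;0 0 0.03 0 0 0 0;0 0 0.02 0 0 0 0;0 0 0 0 0 0 0;0 0 0 0 0 0 0'; python3 - <<'E'
from h import *
ci=camera_info("wrist"); im=grab_frame("wrist"); cv2.imwrite("pics/w3.png",im)
s=state();print(s['tool_pos'])
ct=camera_info("top")
for u,v in [(235.8,231.6),(284.2,224.7)]: print(pix(ct,u,v,.158))
E
```

```text
time: 6.72
tool_pos: [0.4573, -0.1869, 0.1482]
tool_rot: [-0.001, 0.999, 0.052, -0.001]
contact_force: [0.1, -0.3, -0.2]
gripper_width: 0.997
[ 0.4584629  -0.18773526  0.15012113]
[0.4398293  0.17667552 0.158     ]
[0.45356306 0.04597785 0.158     ]
```

View pics/w3.png

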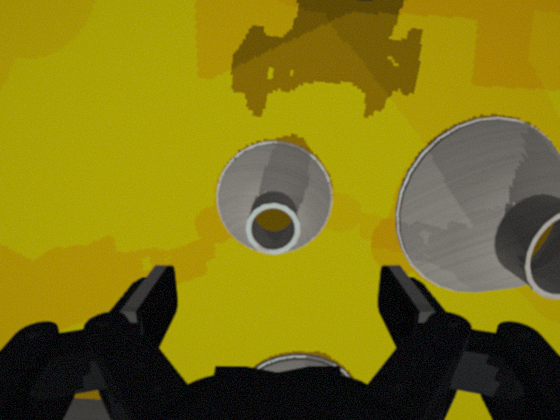

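```bash
python3 - <<'E'
from h import *
ci=camera_info("wrist")
s=state();M=q2R(s['tool_rot'])
p=pix(ci,273.5,228.5,.08);print(p,s['tool_pos'],M.T@(np.array([p[0],p[1],.049])-s['tool_pos']))
E
```

```text
[ 0.45732095 -0.19303217  0.08      ] [ 0.4584629  -0.18773526  0.15012113] [-0.00173635  0.00512043  0.10112176]
```

```bash
python3 -m inch '-0.001 0.002 0.02 0 0 0 0;0 0.002 0.02 0 0 0 0;0 0 0.02 0 0 0 0;0 0 0.02 0 0 0 0;0 0 0.015 0 0 0 0;0 0 0.006 0 0 0 0;0 0 0 0 0 0 0' && python3 -m inch '0 0 0 0 0 0 0.3;0 0 0 0 0 0 0.5;0 0 0 0 0 0 0.7;0 0 0 0 0 0 1;0 0 0 0 0 0 1;0 0 0 0 0 0 1;0 0 0 0 0 0 1;0 0 0 0 0 0 1'
```

```text
time: 7.35
tool_pos: [0.4578, -0.1923, 0.0486]
tool_rot: [-0.0, 0.999, 0.052, -0.0]
contact_force: [0.1, 0.4, -0.2]
gripper_width: 0.999
time: 8.02
tool_pos: [0.4584, -0.1932, 0.0498]
tool_rot: [0.001, 0.999, 0.051, 0.001]
contact_force: [-0.5, 1.5, 6.4]
gripper_width: 0.383
```

```bash
python3 -m inch '0 0 -0.005 0 0 0 1;0 0 -0.02 0 0 0 1;0 0 -0.03 0 0 0 1;0 0 -0.03 0 0 0 1;0 0 -0.03 0 0 0 1;0 0 -0.03 0 0 0 1;0 0 -0.03 0 0 0 1;0 0 -0.03 0 0 0 1;0 0 -0.012 0 0 0 1;0 0 0 0 0 0 1'; python3 - <<'E'
from h import *
cv2.imwrite("pics/w4.png",grab_frame("wrist"))
s=state();M=q2R(s['tool_rot']);print(s['tool_pos'],M.T@(np.array([.6025,.131,.265])-s['tool_pos']))
E
```

```text
time: 8.85
tool_pos: [0.4589, -0.1935, 0.2692]
tool_rot: [0.002, 0.999, 0.051, 0.003]
contact_force: [0.0, -0.0, -0.7]
gripper_width: 0.385
[ 0.45791852 -0.19287977  0.26610722] [ 0.17710936 -0.30730179  0.00100954]
```

View pics/w4.png

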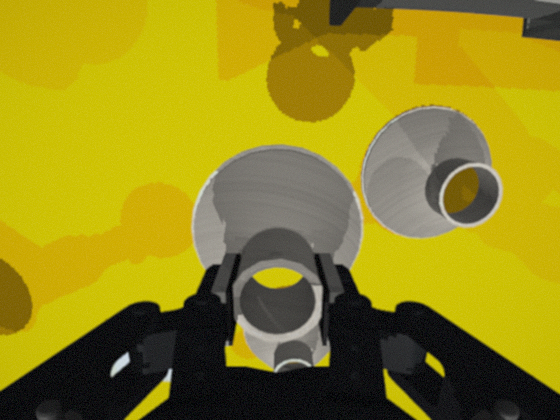

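The small reflector is held level, with its neck at (277,294) between the pads. Now I'll carry it over the drawer.

```bash
python3 -m inch '0.008 -0.013 0 0 0 0 1;0.015 -0.026 0 0 0 0 1;0.015 -0.026 0 0 0 0 1;0.015 -0.026 0 0 0 0 1;0.015 -0.026 0 0 0 0 1;0.015 -0.026 0 0 0 0 1;0.015 -0.026 0 0 0 0 1;0.015 -0.026 0 0 0 0 1;0.015 -0.026 0 0 0 0 1;0.015 -0.026 0 0 0 0 1' && python3 -m inch '0.015 -0.026 0 0 0 0 1;0.013 -0.026 0 0 0 0 1;0.006 -0.009 0 0 0 0 1;0 0 0 0 0 0 1;0 0 0 0 0 0 1'; python3 - <<'E'
from h import *
cv2.imwrite("pics/w5.png",grab_frame("wrist"))
cv2.imwrite("pics/s5.png",grab_frame("scene"))
s=state();M=q2R(s['tool_rot']);print(s['tool_pos'],M.T@(np.array([.6025,.131,.07])-s['tool_pos']))
E
```

```text
time: 9.73
tool_pos: [0.5732, 0.0693, 0.2611]
tool_rot: [-0.0, 0.999, 0.052, -0.003]
contact_force: [-0.3, -0.9, -1.3]
gripper_width: 0.378
time: 10.15
tool_pos: [0.6009, 0.1317, 0.2625]
tool_rot: [0.0, 0.999, 0.052, -0.002]
contact_force: [-0.4, -0.4, -1.2]
gripper_width: 0.378
[0.60115579 0.13075936 0.26387707] [ 0.00183316 -0.00020396  0.1938731 ]
```

View pics/w5.png

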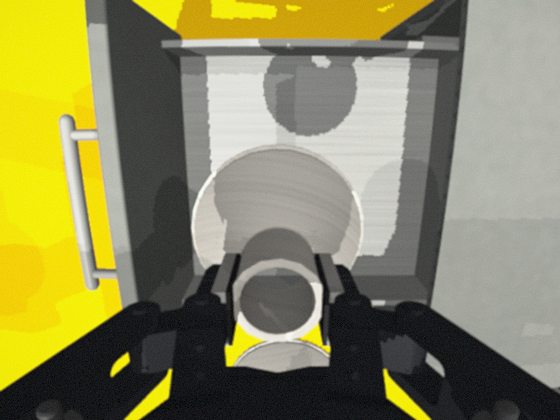

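View pics/s5.png

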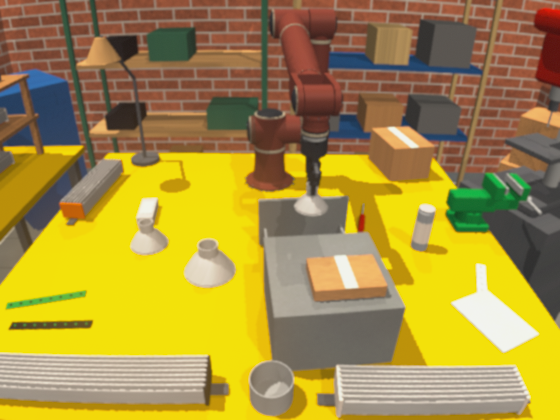

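```bash
python3 -m inch '0 0 0.01 0 0 0 1;0 0 0.025 0 0 0 1;0 0 0.03 0 0 0 1;0 0 0.03 0 0 0 1;0 0 0.03 0 0 0 1;0 0 0.025 0 0 0 1;0 0 0.015 0 0 0 1;0 0 0.01 0 0 0 1;0 0 0.005 0 0 0 1;0 0 0 0 0 0 1' && python3 -m inch '0 0 0.004 0 0 0 1;0 0 0.003 0 0 0 1;0 0 0.003 0 0 0 1;0 0 0 0 0 0 1'
```

```text
time: 11.08
tool_pos: [0.6012, 0.1313, 0.0842]
tool_rot: [0.0, 0.999, 0.051, -0.001]
contact_force: [-0.6, 0.2, -1.3]
gripper_width: 0.385
time: 11.42
tool_pos: [0.602, 0.1319, 0.0754]
tool_rot: [-0.0, 0.999, 0.051, 0.0]
contact_force: [-0.7, -0.1, -0.7]
gripper_width: 0.383
```

```bash
python3 -m inch '0 0 0.002 0 0 0 1;0 0 0.002 0 0 0 1;0 0 0 0 0 0 1' ; python3 -m inch '0 0 0.002 0 0 0 1;0 0 0 0 0 0 1'; python3 -m inch '0 0 0.002 0 0 0 1;0 0 0 0 0 0 1'
```

```text
time: 11.67
tool_pos: [0.6017, 0.132, 0.071]
tool_rot: [0.0, 0.999, 0.052, -0.0]
contact_force: [-0.5, -0.0, -1.5]
gripper_width: 0.38
time: 11.83
tool_pos: [0.6023, 0.1321, 0.0698]
tool_rot: [-0.0, 0.999, 0.051, 0.0]
contact_force: [-0.1, 0.7, 0.7]
gripper_width: 0.382
time: 12.0
tool_pos: [0.6035, 0.1322, 0.0698]
tool_rot: [-0.0, 0.999, 0.052, 0.002]
contact_force: [-0.3, -0.1, 7.3]
gripper_width: 0.382
```

```bash
python3 -m inch '0 0 -0.001 0 0 0 0.5;0 0 0 0 0 0 0.3;0 0 0 0 0 0 0.1;0 0 0 0 0 0 0;0 0 0 0 0 0 0;0 0 -0.01 0 0 0 0;0 0 -0.03 0 0 0 0;0 0 -0.04 0 0 0 0;0 0 -0.04 0 0 0 0;0 0 -0.04 0 0 0 0' && python3 -m inch '0 0 -0.03 0 0 0 0;0 0 -0.005 0 0 0 0;0 0 0 0 0 0 0'; python3 - <<'E'
from h import *
ci=camera_info("wrist");cv2.imwrite("pics/w6.png",grab_frame("wrist"))
s=state();M=q2R(s['tool_rot']);print(s['tool_pos'],M.T@(np.array([.503,-.413,.25])-s['tool_pos']))
print(proj(ci,[[.6027,.1321,.1]]),ci['origin'],ci['rotation'])
E
```

```text
time: 12.83
tool_pos: [0.6014, 0.1319, 0.2304]
tool_rot: [0.0, 0.999, 0.051, -0.0]
contact_force: [0.6, 0.3, 0.1]
gripper_width: 0.999
time: 13.08
tool_pos: [0.6035, 0.1321, 0.2682]
tool_rot: [-0.0, 0.999, 0.052, 0.004]
contact_force: [-0.9, 0.3, -0.1]
gripper_width: 1.0
[0.60229944 0.13195424 0.2648155 ] [-0.15483278  0.53185806  0.01445079]
[[274.06892535 187.35738366]] [0.59570284 0.20227012 0.41062232] [0.14157574 0.98856523 0.05063726 0.0114442 ]
```

View pics/w6.png

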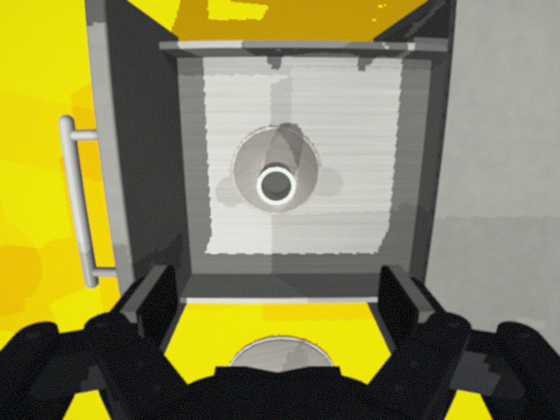

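Small stands in the drawer, neck at (276,185). Next is the medium.

```bash
python3 -m inch '-0.005 0.016 0 0 0 0 0;-0.01 0.034 0 0 0 0 0;-0.01 0.034 0 0 0 0 0;-0.01 0.034 0 0 0 0 0;-0.01 0.034 0 0 0 0 0;-0.01 0.034 0 0 0 0 0;-0.01 0.034 0 0 0 0 0;-0.01 0.034 0 0 0 0 0;-0.01 0.034 0 0 0 0 0;-0.01 0.034 0 0 0 0 0' && python3 -m inch '-0.01 0.034 0.0 0 0 0 0;-0.01 0.034 0.01 0 0 0 0;-0.01 0.034 0.01 0 0 0 0;-0.01 0.034 0.02 0 0 0 0;-0.01 0.034 0.02 0 0 0 0;-0.01 0.03 0.02 0 0 0 0;0 0 0 0 0 0 0;0 0 0 0 0 0 0'; python3 - <<'E'
from h import *
ci=camera_info("wrist");cv2.imwrite("pics/w7.png",grab_frame("wrist"))
s=state();print(s['tool_pos'])
print(proj(ci,[[.503,-.413,.092]]))
E
```

```text
time: 13.97
tool_pos: [0.5387, -0.1991, 0.26]
tool_rot: [-0.001, 0.999, 0.051, -0.002]
contact_force: [0.6, -0.2, 0.2]
gripper_width: 0.998
time: 14.63
tool_pos: [0.4988, -0.4028, 0.1778]
tool_rot: [-0.003, 0.999, 0.05, -0.003]
contact_force: [0.2, 1.3, 0.5]
gripper_width: 0.999
[ 0.50001034 -0.40235592  0.17992987]
[[281.43315805 229.28164427]]
```

View pics/w7.png

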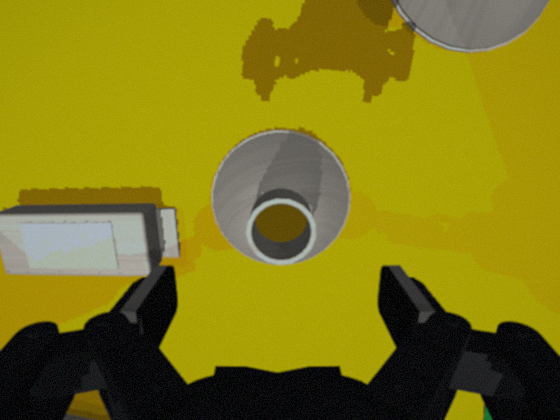

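```bash
python3 - <<'E'
from h import *
ci=camera_info("wrist")
s=state();M=q2R(s['tool_rot'])
p=pix(ci,281,231,.092);print(p,s['tool_pos'],M.T@(np.array([p[0],p[1],.061])-s['tool_pos']))
E
```

```text
[ 0.50443199 -0.41489591  0.092     ] [ 0.50001034 -0.40235592  0.17992987] [0.00351253 0.01349573 0.11885556]
```

```bash
python3 -m inch '0.003 0.006 0.02 0 0 0 0;0 0.006 0.025 0 0 0 0;0 0 0.025 0 0 0 0;0 0 0.025 0 0 0 0;0 0 0.015 0 0 0 0;0 0 0.007 0 0 0 0;0 0 0 0 0 0 0;0 0 0 0 0 0 0' && python3 -m inch '0 0 0 0 0 0 0.3;0 0 0 0 0 0 0.5;0 0 0 0 0 0 0.7;0 0 0 0 0 0 1;0 0 0 0 0 0 1;0 0 0 0 0 0 1;0 0 0 0 0 0 1'
```

```text
time: 15.35
tool_pos: [0.5063, -0.4148, 0.0674]
tool_rot: [0.0, 0.999, 0.052, 0.0]
contact_force: [0.3, -0.7, -0.0]
gripper_width: 1.001
time: 15.93
tool_pos: [0.5066, -0.416, 0.0686]
tool_rot: [0.001, 0.999, 0.051, 0.001]
contact_force: [-0.2, -0.2, 5.1]
gripper_width: 0.544
```

```bash
python3 -m inch '0 0 -0.005 0 0 0 1;0 0 -0.02 0 0 0 1;0 0 -0.03 0 0 0 1;0 0 -0.03 0 0 0 1;0 0 -0.03 0 0 0 1;0 0 -0.03 0 0 0 1;0 0 -0.03 0 0 0 1;0 0 -0.03 0 0 0 1;0 0 -0.015 0 0 0 1;0 0 0 0 0 0 1' && python3 -m inch '0.005 -0.016 0 0 0 0 1;0.008 -0.028 0 0 0 0 1;0.008 -0.028 0 0 0 0 1;0.008 -0.028 0 0 0 0 1;0.008 -0.028 0 0 0 0 1;0.008 -0.028 0 0 0 0 1;0.008 -0.028 0 0 0 0 1;0.008 -0.028 0 0 0 0 1;0.008 -0.028 0 0 0 0 1;0.008 -0.028 0 0 0 0 1' && python3 -m inch '0.008 -0.028 0 0 0 0 1;0.008 -0.028 0 0 0 0 1;0.008 -0.028 0 0 0 0 1;0.008 -0.028 0 0 0 0 1;0.008 -0.028 0 0 0 0 1;0.008 -0.028 0 0 0 0 1;0.008 -0.028 0 0 0 0 1;0.008 -0.028 0 0 0 0 1;0 -0.02 0 0 0 0 1;0 0 0 0 0 0 1'; python3 - <<'E'
from h import *
ci=camera_info("wrist");cv2.imwrite("pics/w8.png",grab_frame("wrist"))
s=state();M=q2R(s['tool_rot']);print(s['tool_pos'],M.T@(np.array([.6027,.1321,.088])-s['tool_pos']))
E
```

```text
time: 16.77
tool_pos: [0.5068, -0.4161, 0.2915]
tool_rot: [0.003, 0.999, 0.051, 0.003]
contact_force: [0.2, 0.2, -0.6]
gripper_width: 0.54
time: 17.6
tool_pos: [0.5533, -0.1377, 0.2824]
tool_rot: [-0.001, 0.999, 0.052, -0.003]
contact_force: [-0.2, -0.4, -1.6]
gripper_width: 0.546
time: 18.43
tool_pos: [0.5911, 0.1131, 0.2822]
tool_rot: [-0.001, 0.999, 0.054, -0.003]
contact_force: [0.2, -0.1, -1.5]
gripper_width: 0.54
[0.59137218 0.11105731 0.28251002] [ 0.01463241 -0.01963189  0.194437  ]
```

View pics/w8.png

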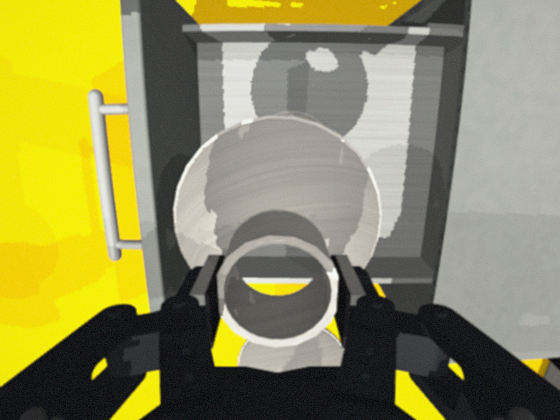

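```bash
python3 - <<'E'
from h import *
ci=camera_info("wrist");s=state();M=q2R(s['tool_rot']);t=s['tool_pos']
for n,u,v,h in [("small",277,298,.031),("med",278,290.5,.024)]:
    p=pix(ci,u,v,t[2]+h); print(n,(M.T@(p-t)).round(4))
E
```

```text
small [ 0.0005 -0.0039 -0.031 ]
med [ 0.0009 -0.003  -0.024 ]
```

```bash
python3 -m inch '0.005 -0.007 0 0 0 0 1;0.006 -0.008 0 0 0 0 1;0.003 -0.004 0 0 0 0 1;0 0 0.01 0 0 0 1;0 0 0.03 0 0 0 1;0 0 0.03 0 0 0 1;0 0 0.025 0 0 0 1;0 0 0.015 0 0 0 1;0 0 0 0 0 0 1;0 0 0 0 0 0 1'; python3 - <<'E'
from h import *
for i in range(4):
  s=state();M=q2R(s['tool_rot']);print(s['tool_pos'],M.T@(np.array([.6025,.1321,.088])-s['tool_pos']))
E
```

```text
time: 19.32
tool_pos: [0.6044, 0.1287, 0.1747]
tool_rot: [0.0, 0.999, 0.051, -0.001]
contact_force: [-0.0, -0.0, -1.0]
gripper_width: 0.543
[0.60440645 0.12871234 0.17470581] [-0.00129311 -0.00357176  0.08670974]
[0.60440645 0.12871234 0.17470581] [-0.00129311 -0.00357176  0.08670974]
[0.60440645 0.12871234 0.17470581] [-0.00129311 -0.00357176  0.08670974]
[0.60440645 0.12871234 0.17470581] [-0.00129311 -0.00357176  0.08670974]
```

```bash
python3 -m inch '-0.001 -0.003 0.01 0 0 0 1;0 0 0.015 0 0 0 1;0 0 0.015 0 0 0 1;0 0 0.01 0 0 0 1;0 0 0.005 0 0 0 1;0 0 0 0 0 0 1;0 0 0 0 0 0 1' && python3 -m inch '0 0 0.004 0 0 0 1;0 0 0.004 0 0 0 1;0 0 0 0 0 0 1' && python3 -m inch '0 0 0.004 0 0 0 1;0 0 0.004 0 0 0 1;0 0 0 0 0 0 1'
```

```text
time: 19.9
tool_pos: [0.6043, 0.1322, 0.122]
tool_rot: [-0.0, 0.999, 0.051, 0.0]
contact_force: [-0.5, 0.3, -1.1]
gripper_width: 0.544
time: 20.15
tool_pos: [0.6037, 0.1321, 0.1129]
tool_rot: [0.0, 0.999, 0.051, -0.0]
contact_force: [0.6, -0.1, -1.3]
gripper_width: 0.544
time: 20.4
tool_pos: [0.6032, 0.1321, 0.1041]
tool_rot: [0.0, 0.999, 0.051, -0.001]
contact_force: [0.3, 0.5, -1.2]
gripper_width: 0.544
```

Entering with no contact force; going on.

```bash
python3 -m inch '0 0 0.004 0 0 0 1;0 0 0.004 0 0 0 1;0 0 0 0 0 0 1' && python3 -m inch '0 0 0.003 0 0 0 1;0 0 0.002 0 0 0 1;0 0 0 0 0 0 1' && python3 -m inch '0 0 0.002 0 0 0 1;0 0 0 0 0 0 1'
```

```text
time: 20.65
tool_pos: [0.6032, 0.1321, 0.0961]
tool_rot: [0.0, 0.999, 0.051, -0.001]
contact_force: [-1.1, 0.1, -1.6]
gripper_width: 0.543
time: 20.9
tool_pos: [0.6036, 0.1321, 0.0917]
tool_rot: [0.0, 0.999, 0.051, -0.0]
contact_force: [-0.5, 0.5, -2.5]
gripper_width: 0.543
time: 21.07
tool_pos: [0.6038, 0.1321, 0.09]
tool_rot: [0.0, 0.999, 0.051, -0.0]
contact_force: [0.2, 0.2, -1.4]
gripper_width: 0.545
```

```bash
python3 -m inch '0 0 0.002 0 0 0 1;0 0 0 0 0 0 1' && python3 -m inch '0 0 0.002 0 0 0 1;0 0 0 0 0 0 1'
```

```text
time: 21.23
tool_pos: [0.6042, 0.1322, 0.0886]
tool_rot: [-0.0, 0.999, 0.051, 0.0]
contact_force: [1.1, -0.2, -0.7]
gripper_width: 0.543
time: 21.4
tool_pos: [0.6052, 0.1323, 0.0885]
tool_rot: [-0.0, 0.999, 0.051, 0.001]
contact_force: [-0.4, 0.1, 5.8]
gripper_width: 0.546
```

```bash
python3 -m inch '0 0 -0.001 0 0 0 0.4;0 0 0 0 0 0 0.2;0 0 0 0 0 0 0;0 0 0 0 0 0 0;0 0 0 0 0 0 0;0 0 -0.01 0 0 0 0;0 0 -0.03 0 0 0 0;0 0 -0.04 0 0 0 0;0 0 -0.04 0 0 0 0;0 0 -0.04 0 0 0 0' && python3 -m inch '0 0 -0.02 0 0 0 0;0 0 0 0 0 0 0;0 0 0 0 0 0 0'; python3 - <<'E'
from h import *
ci=camera_info("wrist");cv2.imwrite("pics/w9.png",grab_frame("wrist"))
s=state();M=q2R(s['tool_rot']);print(s['tool_pos'],M.T@(np.array([.645,-.165,.22])-s['tool_pos']))
print(proj(ci,[[.6035,.1321,.112]]))
E
```

```text
time: 22.23
tool_pos: [0.6034, 0.1321, 0.2495]
tool_rot: [0.0, 0.999, 0.051, -0.0]
contact_force: [1.4, 0.1, 0.5]
gripper_width: 0.998
time: 22.48
tool_pos: [0.6048, 0.1322, 0.2703]
tool_rot: [-0.0, 0.999, 0.051, 0.002]
contact_force: [0.2, 0.4, -0.3]
gripper_width: 0.999
[0.60376573 0.13213272 0.26756282] [0.01045457 0.29979699 0.04756898]
[[274.09059882 189.91478561]]
```

View pics/w9.png

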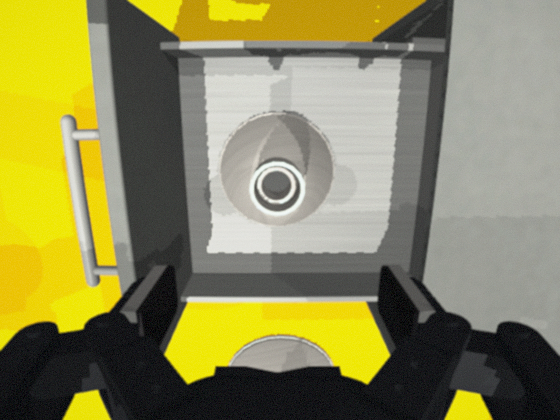

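Medium is down over the small one: concentric rims at about (277,186). Next is the large.

```bash
python3 -m inch '0.001 0.015 0 0 0 0 0;0.001 0.033 0 0 0 0 0;0.001 0.033 0 0 0 0 0;0.001 0.033 0 0 0 0 0;0.001 0.033 0 0 0 0 0;0.001 0.033 0.01 0 0 0 0;0.001 0.033 0.02 0 0 0 0;0.001 0.033 0.02 0 0 0 0;0.001 0.033 0.01 0 0 0 0;0.001 0.02 0 0 0 0 0' && python3 -m inch '0 0 0 0 0 0 0;0 0 0 0 0 0 0'; python3 - <<'E'
from h import *
ci=camera_info("wrist");cv2.imwrite("pics/w10.png",grab_frame("wrist"))
s=state();print(s['tool_pos'])
E
```

```text
time: 23.37
tool_pos: [0.6412, -0.1674, 0.2001]
tool_rot: [-0.002, 0.999, 0.05, -0.005]
contact_force: [0.2, -0.5, -0.9]
gripper_width: 1.002
time: 23.53
tool_pos: [0.6432, -0.1656, 0.2045]
tool_rot: [-0.001, 0.999, 0.05, -0.002]
contact_force: [-0.6, 0.4, -0.7]
gripper_width: 1.0
[ 0.64359169 -0.16459383  0.20542238]
```

View pics/w10.png

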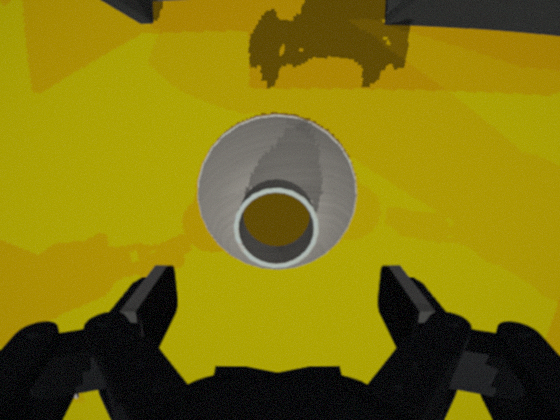

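```bash
python3 - <<'E'
from h import *
ci=camera_info("wrist")
s=state();M=q2R(s['tool_rot'])
p=pix(ci,277.5,228,.104);print(p,s['tool_pos'],M.T@(np.array([p[0],p[1],.079])-s['tool_pos']))
E
```

```text
[ 0.64584019 -0.18012637  0.104     ] [ 0.64359169 -0.16459383  0.20542238] [0.00100186 0.01589179 0.12639375]
```

```bash
python3 -m inch '0.001 0.008 0.02 0 0 0 0;0 0.008 0.025 0 0 0 0;0 0 0.025 0 0 0 0;0 0 0.025 0 0 0 0;0 0 0.015 0 0 0 0;0 0 0.012 0 0 0 0;0 0 0.004 0 0 0 0;0 0 0 0 0 0 0;0 0 0 0 0 0 0' && python3 -m inch '0 0 0 0 0 0 0.2;0 0 0 0 0 0 0.4;0 0 0 0 0 0 0.7;0 0 0 0 0 0 1;0 0 0 0 0 0 1;0 0 0 0 0 0 1;0 0 0 0 0 0 1'
```

```text
time: 24.33
tool_pos: [0.6481, -0.1801, 0.0826]
tool_rot: [0.0, 0.999, 0.052, 0.001]
contact_force: [0.4, 0.4, 0.5]
gripper_width: 1.001
time: 24.92
tool_pos: [0.6487, -0.1807, 0.0841]
tool_rot: [0.001, 0.999, 0.052, 0.002]
contact_force: [-0.4, 0.2, 6.3]
gripper_width: 0.701
```

```bash
python3 -m inch '0 0 -0.005 0 0 0 1;0 0 -0.02 0 0 0 1;0 0 -0.03 0 0 0 1;0 0 -0.03 0 0 0 1;0 0 -0.03 0 0 0 1;0 0 -0.03 0 0 0 1;0 0 -0.03 0 0 0 1;0 0 -0.03 0 0 0 1;0 0 -0.015 0 0 0 1;0 0 0 0 0 0 1' && python3 -m inch '-0.001 -0.015 0 0 0 0 1;-0.001 -0.028 0 0 0 0 1;-0.001 -0.028 0 0 0 0 1;-0.001 -0.028 0 0 0 0 1;-0.001 -0.028 0 0 0 0 1;-0.001 -0.028 0 0 0 0 1;-0.001 -0.028 0 0 0 0 1;-0.001 -0.028 0 0 0 0 1;-0.001 -0.028 0 0 0 0 1;-0.001 -0.028 0 0 0 0 1' && python3 -m inch '-0.001 -0.028 0 0 0 0 1;-0.001 -0.018 0 0 0 0 1;0 0 0 0 0 0 1;0 0 0 0 0 0 1'; python3 - <<'E'
from h import *
ci=camera_info("wrist");cv2.imwrite("pics/w11.png",grab_frame("wrist"))
s=state();M=q2R(s['tool_rot']);print(s['tool_pos'],M.T@(np.array([.6033,.1321,.104])-s['tool_pos']))
E
```

```text
time: 25.75
tool_pos: [0.6488, -0.1807, 0.3068]
tool_rot: [0.002, 0.999, 0.051, 0.004]
contact_force: [0.1, -0.4, -1.4]
gripper_width: 0.704
time: 26.58
tool_pos: [0.6078, 0.0865, 0.2972]
tool_rot: [-0.0, 0.999, 0.052, -0.003]
contact_force: [0.2, -0.0, -2.2]
gripper_width: 0.706
time: 26.92
tool_pos: [0.6015, 0.1312, 0.2979]
tool_rot: [0.0, 0.999, 0.053, -0.003]
contact_force: [0.1, -0.1, -1.9]
gripper_width: 0.703
[0.60196862 0.13026821 0.29847646] [ 0.00233078 -0.00176356  0.19446768]
```

View pics/w11.png

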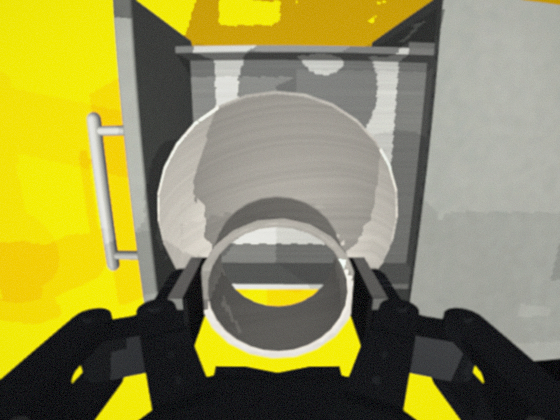

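```bash
python3 - <<'E'
from h import *
ci=camera_info("wrist");s=state();M=q2R(s['tool_rot']);t=s['tool_pos']
p=pix(ci,277.5,288,t[2]+.02); print((M.T@(p-t)).round(4))
E
python3 -m inch '0.002 -0.001 0.01 0 0 0 1;0 0 0.02 0 0 0 1;0 0 0.03 0 0 0 1;0 0 0.03 0 0 0 1;0 0 0.025 0 0 0 1;0 0 0.015 0 0 0 1;0 0 0.01 0 0 0 1;0 0 0.005 0 0 0 1;0 0 0 0 0 0 1;0 0 0 0 0 0 1'
```

```text
[ 0.0007 -0.0019 -0.02  ]
time: 27.8
tool_pos: [0.6056, 0.1309, 0.1571]
tool_rot: [-0.0, 0.999, 0.051, 0.001]
contact_force: [0.2, 0.3, -1.7]
gripper_width: 0.704
```

```bash
python3 -m inch '-0.0015 -0.002 0.008 0 0 0 1;0 0 0.008 0 0 0 1;0 0 0.006 0 0 0 1;0 0 0.004 0 0 0 1;0 0 0 0 0 0 1' && python3 -m inch '0 0 0.004 0 0 0 1;0 0 0.004 0 0 0 1;0 0 0 0 0 0 1' && python3 -m inch '0 0 0.004 0 0 0 1;0 0 0.004 0 0 0 1;0 0 0 0 0 0 1'
```

```text
time: 28.22
tool_pos: [0.6023, 0.133, 0.1286]
tool_rot: [0.0, 0.999, 0.052, -0.001]
contact_force: [-0.3, 0.0, -2.7]
gripper_width: 0.701
time: 28.47
tool_pos: [0.6028, 0.133, 0.1213]
tool_rot: [0.0, 0.999, 0.051, -0.001]
contact_force: [-0.1, -0.7, -2.8]
gripper_width: 0.707
time: 28.72
tool_pos: [0.6027, 0.133, 0.1132]
tool_rot: [0.0, 0.999, 0.051, -0.001]
contact_force: [-0.8, 0.5, -2.9]
gripper_width: 0.702
```

```bash
python3 -m inch '0 0 0.004 0 0 0 1;0 0 0.002 0 0 0 1;0 0 0 0 0 0 1' && python3 -m inch '0 0 0.002 0 0 0 1;0 0 0 0 0 0 1'&& python3 -m inch '0 0 0.002 0 0 0 1;0 0 0 0 0 0 1'
```

```text
time: 28.97
tool_pos: [0.6029, 0.133, 0.1075]
tool_rot: [0.0, 0.999, 0.051, -0.001]
contact_force: [0.0, -0.5, -1.6]
gripper_width: 0.703
time: 29.13
tool_pos: [0.6032, 0.1331, 0.106]
tool_rot: [0.0, 0.999, 0.051, -0.0]
contact_force: [-0.3, -0.2, -2.0]
gripper_width: 0.704
time: 29.3
tool_pos: [0.6034, 0.1331, 0.1043]
tool_rot: [-0.0, 0.999, 0.052, 0.0]
contact_force: [0.6, 0.2, -2.8]
gripper_width: 0.706
```

```bash
python3 -m inch '0 0 0.001 0 0 0 1;0 0 0 0 0 0 1' && python3 -m inch '0 0 0.002 0 0 0 1;0 0 0 0 0 0 1'
```

```text
time: 29.47
tool_pos: [0.6036, 0.1331, 0.1042]
tool_rot: [-0.0, 0.999, 0.051, 0.0]
contact_force: [-1.3, -0.8, 2.6]
gripper_width: 0.707
time: 29.63
tool_pos: [0.6049, 0.1333, 0.1041]
tool_rot: [-0.0, 0.999, 0.051, 0.002]
contact_force: [-1.2, 0.4, 7.7]
gripper_width: 0.704
```

```bash
python3 -m inch '0 0 -0.001 0 0 0 0.2;0 0 0 0 0 0 0;0 0 0 0 0 0 0;0 0 0 0 0 0 0;0 0 0 0 0 0 0;0 0 -0.01 0 0 0 0;0 0 -0.025 0 0 0 0;0 0 -0.035 0 0 0 0;0 0 -0.04 0 0 0 0;0 0 -0.03 0 0 0 0' && python3 -m inch '0 0 -0.03 0 0 0 0;0 0 0 0 0 0 0;0 0 0 0 0 0 0'; python3 - <<'E'
from h import *
ci=camera_info("wrist");cv2.imwrite("pics/w12.png",grab_frame("wrist"))
s=state();M=q2R(s['tool_rot']);print(s['tool_pos'],M.T@(np.array([.4445,.117,.139])-s['tool_pos']))
print([pix(ci,u,v,.158) for u,v in [(67,120),(92,284)]])
E
```

```text
time: 30.47
tool_pos: [0.6038, 0.1331, 0.2463]
tool_rot: [-0.0, 0.999, 0.051, 0.001]
contact_force: [1.3, 0.8, 1.2]
gripper_width: 0.999
time: 30.72
tool_pos: [0.6046, 0.1332, 0.2763]
tool_rot: [-0.0, 0.999, 0.051, 0.003]
contact_force: [-0.3, 0.2, 0.0]
gripper_width: 1.004
[0.60351029 0.13312745 0.27346798] [-0.16006939 -0.00030617  0.13417788]
[array([0.44099149, 0.18113938, 0.158     ]), array([0.45424472, 0.04386174, 0.158     ])]
```

View pics/w12.png

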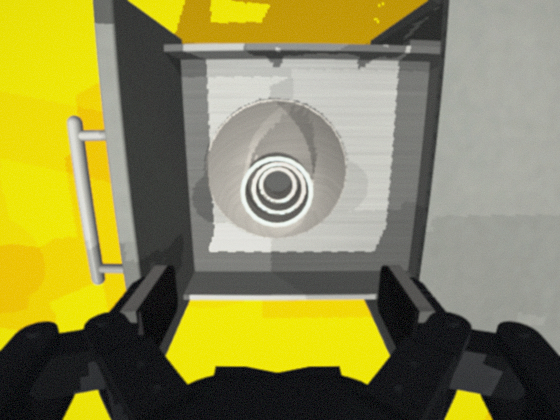

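All three are nested and concentric at about (277,186). Next I'll grip the handle again.

```bash
python3 -m inch '-0.01 0 0 0 0 0 0.65;-0.025 0 0 0 0 0 0.65;-0.03 0 0 0 0 0 0.65;-0.03 0 0 0 0 0 0.65;-0.03 0 0 0 0 0 0.65;-0.025 0 0 0 0 0 0.65;-0.01 0 0 0 0 0 0.65;0 0 0 0 0 0 0.65;0 0 0 0 0 0 0.65'; python3 - <<'E'
from h import *
ci=camera_info("wrist");cv2.imwrite("pics/w13.png",grab_frame("wrist"))
s=state();M=q2R(s['tool_rot']);print(s['tool_pos'],M.T@(np.array([.4450,.116,.139])-s['tool_pos']))
E
```

```text
time: 31.52
tool_pos: [0.4431, 0.1166, 0.2708]
tool_rot: [0.0, 0.999, 0.052, -0.001]
contact_force: [0.1, 0.5, -0.5]
gripper_width: 0.348
[0.44374967 0.11657668 0.27107544] [0.00139992 0.00070294 0.13207333]
```

View pics/w13.png

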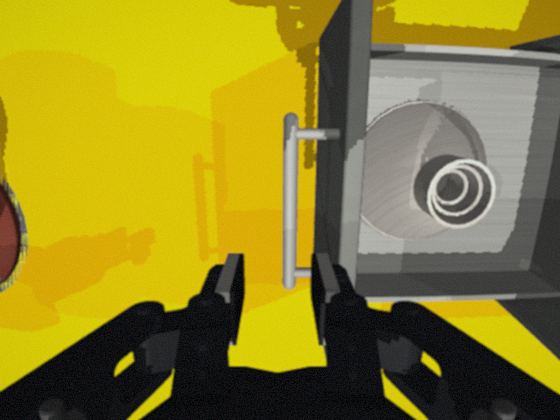

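```bash
python3 - <<'E'
from h import *
ci=camera_info("wrist");s=state();M=q2R(s['tool_rot'])
a=pix(ci,290.5,114,.16);b=pix(ci,290,290,.16);c=(a+b)/2
print(a,b,c,M.T@(np.array([c[0],c[1],.139])-s['tool_pos']))
E
```

```text
[0.44682372 0.1838766  0.16      ] [0.46239656 0.04451399 0.16      ] [0.45461014 0.1141953  0.16      ] [0.01077364 0.00348589 0.13205802]
```

```bash
python3 -m inch '0.005 0.002 0.01 0 0 0 0.65;0.005 0.001 0.02 0 0 0 0.65;0 0 0.02 0 0 0 0.65;0 0 0.025 0 0 0 0.65;0 0 0.025 0 0 0 0.65;0 0 0.02 0 0 0 0.65;0 0 0.01 0 0 0 0.65;0 0 0 0 0 0 0.65' && python3 -m inch '0 0 0 0 0 0 0.9;0 0 0 0 0 0 1;0 0 0 0 0 0 1;0 0 0 0 0 0 1'
```

```text
time: 32.23
tool_pos: [0.4564, 0.1146, 0.1425]
tool_rot: [-0.0, 0.999, 0.051, 0.001]
contact_force: [-0.7, 0.1, 0.9]
gripper_width: 0.356
time: 32.57
tool_pos: [0.4547, 0.1145, 0.142]
tool_rot: [0.0, 0.999, 0.051, 0.0]
contact_force: [1.7, -0.8, -0.5]
gripper_width: 0.106
```

```bash
python3 -m inch '0.002 0 0 0 0 0 1;0.005 0 0 0 0 0 1;0.008 0 0 0 0 0 1;0.011 0 0 0 0 0 1;0.012 0 0 0 0 0 1;0.012 0 0 0 0 0 1;0.012 0 0 0 0 0 1;0.012 0 0 0 0 0 1;0.012 0 0 0 0 0 1;0.012 0 0 0 0 0 1' && python3 -m inch '0.012 0 0 0 0 0 1;0.012 0 0 0 0 0 1;0.012 0 0 0 0 0 1;0.012 0 0 0 0 0 1;0.012 0 0 0 0 0 1;0.01 0 0 0 0 0 1;0.008 0 0 0 0 0 1;0.006 0 0 0 0 0 1;0.004 0 0 0 0 0 1;0 0 0 0 0 0 1'
```

```text
time: 33.4
tool_pos: [0.5526, 0.1246, 0.142]
tool_rot: [0.0, 0.999, 0.051, -0.001]
contact_force: [-2.9, -2.9, 1.7]
gripper_width: 0.103
time: 34.23
tool_pos: [0.6405, 0.1336, 0.142]
tool_rot: [0.0, 0.999, 0.051, 0.001]
contact_force: [3.0, -2.3, -1.3]
gripper_width: 0.102
```

```bash
python3 -m inch '0.004 0 0 0 0 0 1;0.004 0 0 0 0 0 1;0.004 0 0 0 0 0 1;0 0 0 0 0 0 1'
```

```text
time: 34.57
tool_pos: [0.652, 0.1348, 0.142]
tool_rot: [0.0, 0.999, 0.051, 0.0]
contact_force: [1.8, -3.5, -2.5]
gripper_width: 0.102
```

```bash
python3 -m inch '0.003 0 0 0 0 0 1;0.003 0 0 0 0 0 1;0.002 0 0 0 0 0 1;0 0 0 0 0 0 1'; python3 -m inch '0.002 0 0 0 0 0 1;0.002 0 0 0 0 0 1;0 0 0 0 0 0 1'
```

```text
time: 34.9
tool_pos: [0.6596, 0.1356, 0.142]
tool_rot: [0.0, 0.999, 0.051, 0.0]
contact_force: [0.0, -4.8, -2.5]
gripper_width: 0.105
time: 35.15
tool_pos: [0.6627, 0.1359, 0.142]
tool_rot: [0.0, 0.999, 0.051, -0.001]
contact_force: [-2.7, -6.2, -0.4]
gripper_width: 0.104
```

```bash
python3 -m inch '0.003 0 0 0 0 0 1;0.002 0 0 0 0 0 1;0 0 0 0 0 0 1'; python3 -m inch '0.002 0 0 0 0 0 1;0.002 0 0 0 0 0 1;0 0 0 0 0 0 1'
```

```text
time: 35.4
tool_pos: [0.6626, 0.1359, 0.1419]
tool_rot: [0.001, 0.999, 0.052, -0.008]
contact_force: [-21.8, -8.1, 10.7]
gripper_width: 0.104
time: 35.65
tool_pos: [0.6626, 0.1359, 0.1419]
tool_rot: [0.002, 0.999, 0.052, -0.014]
contact_force: [-36.3, -10.3, 18.3]
gripper_width: 0.104
```

```bash
python3 -m inch '-0.003 0 0 0 0 0 1;-0.003 0 0 0 0 0 1;-0.002 0 0 0 0 0 1;0 0 0 0 0 0 1'; python3 -m inch '0 0 0 0 0 0 0.65;0 0 0 0 0 0 0.65;0 0 0 0 0 0 0.65;0 0 0 0 0 0 0.65;0 0 -0.015 0 0 0 0.65;0 0 -0.03 0 0 0 0.65;0 0 -0.03 0 0 0 0.65;0 0 -0.03 0 0 0 0.65;0 0 0 0 0 0 0.65'; python3 - <<'E'
from h import *
ci=camera_info("wrist");cv2.imwrite("pics/w14.png",grab_frame("wrist"))
E
```

```text
time: 35.98
tool_pos: [0.6627, 0.1359, 0.142]
tool_rot: [0.0, 0.999, 0.051, -0.002]
contact_force: [-5.7, -5.8, 1.5]
gripper_width: 0.106
time: 36.73
tool_pos: [0.6685, 0.1377, 0.2585]
tool_rot: [-0.001, 0.999, 0.052, 0.008]
contact_force: [0.5, 1.0, 2.2]
gripper_width: 0.347
```

View pics/w14.png

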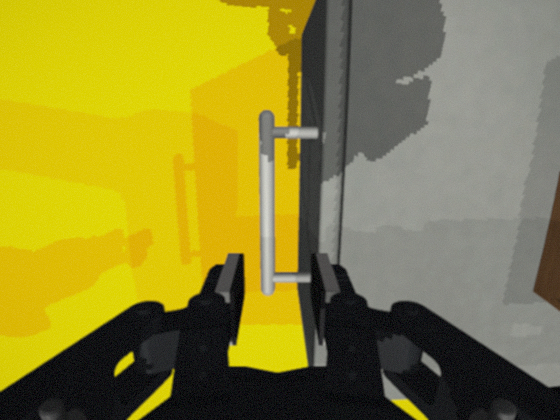

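```bash
python3 -m inch '0 0 -0.02 0 0 0 0.65;-0.02 0 -0.02 0 0 0 0.4;-0.03 0 0 0 0 0 0.2;-0.03 0 0 0 0 0 0;-0.03 0 0 0 0 0 0;-0.03 0 0 0 0 0 0;0 0 0 0 0 0 0'; python3 - <<'E'
from h import *
ci=camera_info("wrist");cv2.imwrite("pics/w15.png",grab_frame("wrist"))
t=grab_frame("top");crop(t,170,20,160,170,3.5,"pics/t15.png")
cv2.imwrite("pics/s15.png",grab_frame("scene"))
print(state()['tool_pos'])
E
```

```text
time: 37.37
tool_pos: [0.5211, 0.1225, 0.2867]
tool_rot: [-0.001, 0.999, 0.052, -0.001]
contact_force: [-0.2, -0.1, -0.6]
gripper_width: 1.004
[0.52548428 0.12236065 0.2877177 ]
```

View pics/w15.png

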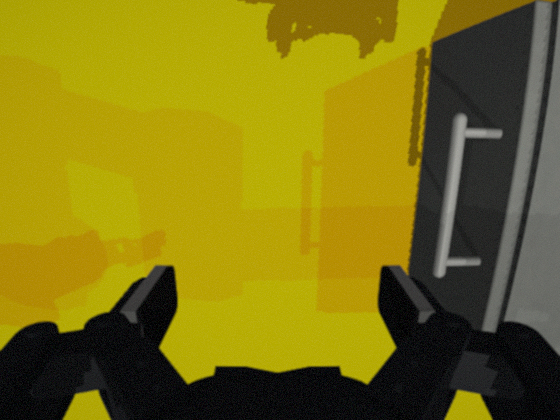

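View pics/t15.png

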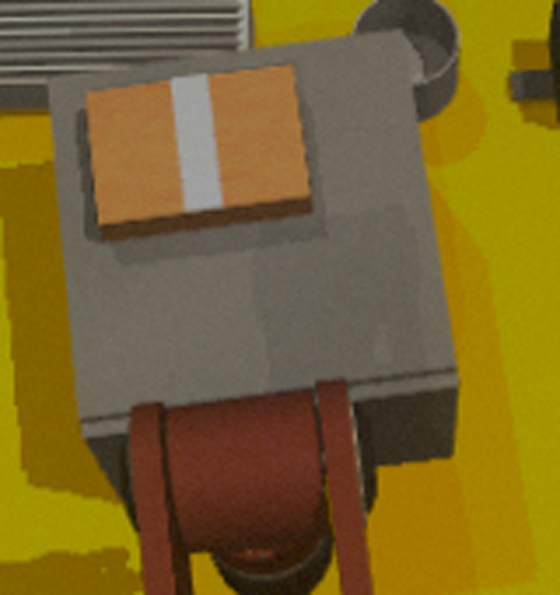

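View pics/s15.png

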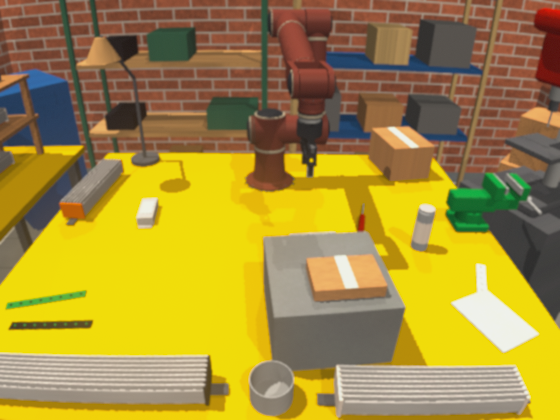

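```bash
python3 - <<'E'
from h import *
ci=camera_info("wrist")
a=pix(ci,460,118,.158);b=pix(ci,439.5,273,.158);print(a,b,(a+b)/2,np.linalg.norm(a-b))
w=cv2.imread("pics/w15.png");crop(w,430,0,130,340,1.7,"pics/w15c.png")
w=cv2.imread("pics/w14.png");crop(w,290,0,130,150,4,"pics/w14c.png")
E
```

```text
[0.66278207 0.20227108 0.158     ] [0.6774265  0.06899097 0.158     ] [0.67010429 0.13563103 0.158     ] 0.1340822403468175
```

View pics/w14c.png

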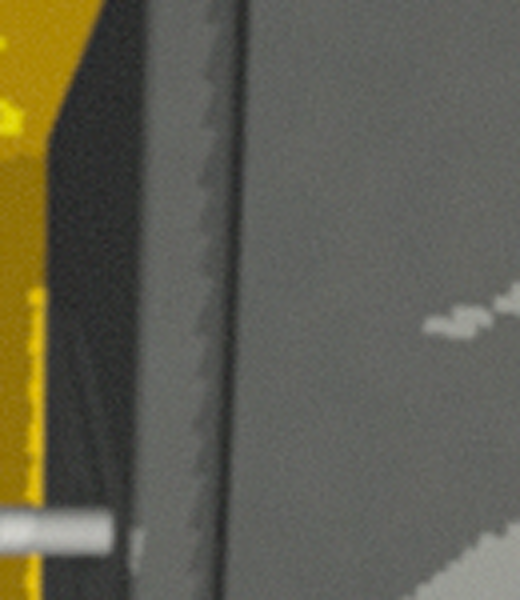

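```bash
python3 - <<'E'
from plant import *
print(job_done())
E
```

```text
the job is handed in; nothing more can be done
None
```

The three reflectors are nested in the drawer, smallest innermost, and the drawer is shut. I handed the job in at about 37.5 s; it reported no verdict.

- **Placing:** I pulled the drawer to its stop, then lowered the small, medium and large reflectors onto its floor. Each touched down gently at the expected height, with about 6–8 N. The last wrist pictures before closing show the three necks upright and concentric.
- **Closing:** I gripped the handle and pushed the drawer in slowly until it met its end stop. Handle travel between the two stops was 0.221 m, against the stated 0.22 m. The wrist force peaked at about 38 N against the stop, below the 120 N limit.
- **Final pictures:** They show at most about 2 mm of gap between the panel and the unit. The bystanders look unmoved by eye; I did not measure them again. The gripper was clear of everything.

**Checks that disagreed:**
- The top and wrist cameras differed by about 5 mm, so I relied on the wrist camera.
- The wrist camera put the shut handle about 7 mm farther in than the arm's own reading. I trusted the end stop and the visible gap instead.
- Before closing, the handle was about 10 mm farther in than where I had let go of it at full pull. The drawer was still open far enough for this not to matter.
- With the drawer shut, the reflectors can't be seen, so I didn't check the nest again after closing.

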